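# Close the cable outlet of the monitor riser

### The job

The round metal cap of the cable outlet in the wooden monitor riser is sitting too high because its notch has been turned away from the locating pin. With a fingertip, push the rib on the cap round until the notch is over the pin (the small steel tab across the black flange shows where the pin is), then press the cap down until it is fully home, flush with the flange. Do not pick the cap up or take it out of the outlet, and leave the tape roll, the ink bottle and the mouse where they are.

Things in the scene. Friction and masses are not known exactly. Their poses are not given: they have to be found in the camera images.
- cap: Loose plain aluminium cap, 0.25 kg: disc 92 mm across, 14 mm thick. Origin on its axis at the disc's underside, z up; +x points to the notch. It lies in the outlet, kept level and centred (1 mm play) but 6 mm too high; it turns freely either way without limit and stays where left. It starts at least 40 degrees from alignment, either way.
- cap_notch (a point): Point in the middle of the notch, 41 mm from the cap's axis, level with its top face. The notch is a slot right through the rim, 15 mm wide, from radius 36 mm to the edge.
- cap_rib (a point): Point on the top edge of the rib, 31 mm from the cap's axis, opposite the notch. The rib is straight and radial, 8 mm wide, from radius 10 to 43 mm, and stands 14 mm above the cap's top face.
- outlet: Fixed cable outlet in the riser's top board; origin on its axis, level with the board's top (90 mm above the desk), z up; +x points to the pin and the tab. A black flange, radius 49 to 60 mm, stands 4 mm above the board. The cap's origin is at z = -4 mm here when raised (start) and -10 mm when home.
- cap_top (a point): Place to press: a point on the cap's flat top face, 14 mm above the cap's origin and 16 mm from its axis towards the notch; the face is free for 19 mm all round it. Raised, it is 10 mm above the outlet's origin; home, 4 mm (flush with the flange).
- support: White ring (radius 31 to 36 mm) inside the outlet, under the cap; origin on the axis at its top. Slippery plastic; it carries the cap and slides straight down 6 mm with a stiff friction of 5 N, no spring: it stays where pushed. Press the cap with 6 to 15 N. If the notch is more than about 3 mm (5 degrees) off the pin, the pin stops the cap after 1 mm.
- outlet_pin (a point): Centre of the top of the upright steel locating pin, 8 mm in diameter, 41 mm from the outlet's axis, 5 mm below the board's top and so hidden by the cap until the notch is over it. A steel tab 10 mm wide across the flange (radius 51 to 71 mm, top 9 mm above the board) stands directly outside it.
- riser: Fixed light-wood monitor riser on the desk, 240 mm (its x) by 420 mm (its y), 90 mm high; origin on the desk under its centre. The outlet is in the centre of its 18 mm top board.
- tape: Bystander: loose clear tape roll lying flat on the riser, 68 mm across, 24 mm high; origin at the centre of its underside.
- ink: Bystander: loose small black bottle standing on the riser, 32 mm across, 60 mm high; origin at the centre of its underside.
- mouse: Bystander: loose black computer mouse on the desk to the robot's right, 100 by 60 mm, 36 mm high; origin at the centre of its underside.
There are look-alikes about, which are no part of the job. Of the things shaped like the cap, the aluminium one is meant.

How it is judged:
At the end, for the whole second after the job is handed in: The cap is at rest with its notch within 6 mm of the pin seen from above, its underside no more than 1.5 mm above its home height (origin below -8.5 mm in the outlet's frame), level within 0.03 rad, and tape, ink bottle and mouse are within 20 mm of where they started (horizontal distance between cap_notch and outlet_pin below 0.006 m and z of cap in the frame of outlet below -0.0085 m and angle between cap's own z axis and vertical below 0.03 rad and linear speed of cap below 0.01 m/s and not (distance of tape from where it was at the start of the episode above 0.02 m) and not (distance of ink from where it was at the start of the episode above 0.02 m) and not (distance of mouse from where it was at the start of the episode above 0.02 m)); the robot touches nothing.
It fails at once if the cap is lifted more than 10 mm above its starting height (z of cap in the frame of outlet above 0.006 m).
It fails at once if the cap is carried off the outlet's axis by more than 15 mm (horizontal distance between cap and outlet above 0.015 m).
It fails at once if the tape roll is moved more than 20 mm (distance of tape from where it was at the start of the episode above 0.02 m).
It fails at once if the ink bottle is moved more than 20 mm (distance of ink from where it was at the start of the episode above 0.02 m).
It fails at once if the mouse is moved more than 20 mm (distance of mouse from where it was at the start of the episode above 0.02 m).
It also fails if it takes over 58 s, if anything falls off the work surface, if the arm or the gripper's body presses on something with over 40 N, if the wrist force passes 120 N, or if a joint passes its speed limit or range.

### The arm

A 6-joint arm with a two-finger parallel gripper is mounted at the origin on the work surface. World frame = base frame: x ahead of the robot, y to its left, z up, the work surface at z = 0. Lengths are in m, angles in rad, forces in N, time in s.
With the tool pointing down it reaches from about 0.35 to 0.775 m from the base axis. Payload 5.5 kg.
Tool frame: the origin (TCP) lies between the finger pads; the fingertips stand manip.nose_length ahead of it and the grasp point (between the pads) lies 8 mm behind it (manip.nose_length is the distance from the TCP to the fingertips, in m); z points along the fingers, y is the direction in which the jaws open and shut (so a half turn about z gives the same grasp; the last joint's range is limited). The gripper opens to 85 mm and grips with 20 to 120 N. Pads are 22 mm wide; open, the fingers measure 114 mm over their backs; the gripper's body (76 mm by 85 mm) begins 54 mm behind the grasp point. The pads swing forward as they close: fully open they stand 13 mm farther back than shut.
Start: joints at [-1.397, 0.313, 0.046, 1.304, 0, 1.431], TCP at [0.177, -0.547, 0.242] pointing down, gripper open.
Joint ranges: [-2.76, 2.76], [-0.86, 1.69], [-1.03, 1.26], [-2.2, 2.34], [-1.47, 1.5], [-3.14, 3.14]. Speed limits (rad/s): [2.57, 2.57, 3.14, 3.14, 3.14, 3.14].

### API

Orientations are given as a rotation vector (axis times angle).
In Python, from plant import manip gives the robot as it stands.
- The arm moves only by the tool move_arm, never from a script. Its arguments are lists of equal length, an entry for each row: "angular": the turn, a rotation vector about the world's x, y, z in units of 8 degrees (1.0 is 8 degrees), a list of three; "translation": the shift along the world's x, y, z in units of 30 mm (1.0 is 30 mm), a list of three; "fingers": the opening, from 0 (shut) to 1 (fully open). A call has 1 to 5 rows; each row shifts and turns the commanded pose from where the row before left it; what a row does not reach is not made up. A row lasts 1/10 s, in which the tool goes at most 50 mm and 8.59 degrees, less where a joint would pass 70% of its speed; a pose out of reach is approached as far as the arm can. A call is refused whole if a number of a shift passes 1 or a number of a turn 1, either way. A call with a gripper value outside its range is refused whole. The fingers move at their own pace and stop on an object; "grip_force" is the grip in N (left out, the last holds). Time passes only in rows, so rows that do not move let the fingers close. It gives the time, the measured TCP pose, the force and the opening at its end, in the units of the state.
- manip.state(): the state, without advancing time (a new reading comes with each control period).
- manip.get_image(name): name is "scene" or "top" or "wrist"; returns a dict with "color" (400x640x3 uint8, blue, green, red), "fx", "fy", "cx", "cy" (pixels), "k1" (the pictures are not rectified: a ray, as slopes to the right and down, at radius r is drawn at 1 + k1 r^2 times it, then the intrinsics apply), "camera_from_world" (4x4, takes a point from world to camera coordinates); the wrist camera has in their place "T_tool_cam" (4x4, takes a point from camera to tool coordinates, whose origin is the TCP and whose axes are the flange's). Camera axes: x right, y down, z forward; pixel columns grow to the right and rows downward; lengths in m; the calibration is good to about 2 mm. A picture is of the moment at which its call begins: read the wrist's pose just before it. There is no depth.
- manip.hand_in(): hands the job in, once; it reports no verdict.
Trained networks look in a picture, given as the dict that the camera call returned (one of the last four; its "shot" number tells which), for a name from the list of things; names that differ only in an ending like _2 or _b are one class to them, and where a whole thing is asked for, a point or a joint stands for the part that bears it (a point fixed in the world has none). Each returns a list of dicts, best first, with "confidence" (0 to 1); they miss things now and then, are a little off and sometimes report something else, mostly with a low value. They report only what shows in the picture. A call takes as long as a camera call. They do not tell look-alikes from the thing itself.
- manip.spot_in(picture, target): "at" ([x, y, z] in m, in world coordinates, good to about 4 mm: the middle of the surface that is visible of it).
- manip.masks_of(picture, target): "region" (400x640 bool, what is visible of it).
The state is a dict: "clock": time; "qpos": joint angles; "qvel": joint speeds; "joint_torque": joint torques, N m; "eef_pos": TCP position; "eef_rot": TCP orientation; "contact_force": force on the tool from outside, world axes, zero at the start; "moment": the same for the moment, N m; "grip_width": opening from 0.0 (shut) to 1.0 (fully open).
Only numpy, scipy, OpenCV 4.12 (cv2) and the standard library are available. Lean on these libraries where they do the work, as an engineer would, in place of code of your own. Each camera call takes 0.05 s, during which the arm holds its last target. There are 200 camera calls.

## Working session

There is one attempt and no reset: what is moved stays moved. The work goes in short steps, Python scripts to look and compute and a tool call to move; the robot and the scene stay as the last step left them, time stands still between calls to the robot, and variables do not carry over. Pictures are saved under pics/ and viewed, about 8 in all and at most 12, crops included, and the job is handed in when it is done.

Besides the shell and the picture viewer there is one more tool, called after ">>>" by a JSON object that holds its "api" and its "payload". move_arm: Moves the arm, as the interface text tells. Its arguments: {"type":"object","properties":{"angular":{"type":"array"},"translation":{"type":"array"},"fingers":{"type":"array"},"grip_force":{"type":"number"}},"required":["angular","translation","fingers"]}

```bash
mkdir -p pics; ls
cat > h.py <<'E'
import numpy as np, cv2
from plant import manip
from scipy.spatial.transform import Rotation as R
def cfw(p,st=None):
    if 'camera_from_world' in p: return np.array(p['camera_from_world'])
    T=np.eye(4);T[:3,:3]=R.from_rotvec(st['eef_rot']).as_matrix();T[:3,3]=st['eef_pos']
    return np.linalg.inv(T@np.array(p['T_tool_cam']))
def KD(p): return np.array([[p['fx'],0,p['cx']],[0,p['fy'],p['cy']],[0,0,1.]]),np.array([p['k1'],0,0,0,0.])
def onplane(p,uv,z,st=None):
    K,D=KD(p);n=cv2.undistortPoints(np.array(uv,float).reshape(-1,1,2),K,D).reshape(-1,2)
    W=np.linalg.inv(cfw(p,st));d=np.c_[n,np.ones(len(n))]@W[:3,:3].T;o=W[:3,3]
    return o+d*((z-o[2])/d[:,2])[:,None]
def proj(p,X,st=None):
    K,D=KD(p);C=cfw(p,st);return cv2.projectPoints(np.array(X,float).reshape(-1,3),cv2.Rodrigues(C[:3,:3])[0],C[:3,3],K,D)[0].reshape(-1,2)
E
python3 - <<'E'
from h import *
print(manip.state(), manip.nose_length)
for n in ['scene','top']:
    p=manip.get_image(n);cv2.imwrite(f'pics/{n}.png',p['color'])
    for t in ['cap','cap_notch','cap_rib','cap_top','outlet','riser','tape','ink','mouse','outlet_pin']:
        try: r=manip.spot_in(p,t)
        except Exception as e: r=[];print(t,e)
        for q in r: print(n,t,np.round(q['at'],3),round(q['confidence'],2),proj(p,q['at']).round())
E
```

```text
pics
{'clock': 0.0, 'qpos': array([-1.39656465e+00,  3.13981753e-01,  4.49714982e-02,  1.30357826e+00,
       -4.51282430e-05,  1.43118936e+00]), 'qvel': array([ 1.00973355e-03,  7.27488852e-04,  2.06393569e-06,  5.19969619e-04,
       -6.87613153e-04, -9.58655276e-04]), 'joint_torque': array([-2.81224638e-03, -4.80634654e+01,  2.98529148e+01,  1.94661407e-02,
       -2.17768870e-04, -1.48456053e-05]), 'eef_pos': array([ 0.17739859, -0.54643792,  0.24141639]), 'eef_rot': array([-3.10122403e+00, -4.90676092e-01,  1.19543140e-04]), 'contact_force': array([-0.69089783, -0.00994022, -0.71481771]), 'moment': array([ 0.01819207, -0.07260389, -0.04843414]), 'grip_width': 0.9969782907689657} 0.011
scene cap [0.566 0.035 0.097] 0.92 [[388. 212.]]
scene cap [0.314 0.155 0.036] 0.74 [[441. 176.]]
scene cap [ 0.348 -0.021  0.031] 0.64 [[380. 173.]]
scene cap_notch [ 0.351 -0.021  0.03 ] 0.78 [[380. 174.]]
scene cap_notch [0.571 0.037 0.104] 0.69 [[389. 212.]]
scene cap_notch [0.312 0.157 0.031] 0.65 [[441. 177.]]
scene cap_rib [0.566 0.03  0.097] 0.96 [[386. 212.]]
scene cap_rib [0.312 0.16  0.0
[... 890 characters left out ...]
5 0.031] 0.92 [[227. 253.]]
top cap_notch [0.56  0.026 0.1  ] 0.78 [[264. 173.]]
top cap_notch [ 0.365 -0.026  0.032] 0.66 [[280. 234.]]
top cap_rib [ 0.367 -0.021  0.033] 0.88 [[278. 233.]]
top cap_rib [0.56  0.027 0.101] 0.81 [[264. 173.]]
top cap_top [0.298 0.16  0.035] 0.97 [[225. 252.]]
top cap_top [0.554 0.031 0.1  ] 0.88 [[263. 175.]]
top cap_top [ 0.364 -0.016  0.03 ] 0.68 [[277. 234.]]
top outlet [0.562 0.03  0.093] 0.68 [[264. 173.]]
top riser [0.56  0.02  0.088] 0.81 [[266. 174.]]
top tape [0.52  0.17  0.112] 0.45 [[221. 184.]]
top ink [ 0.54  -0.131  0.131] 0.39 [[311. 178.]]
top mouse [ 0.418 -0.574  0.03 ] 0.83 [[438. 220.]]
top outlet_pin [0.555 0.035 0.095] 0.72 [[262. 175.]]
```

Run:
```python
from h import *
a=cv2.imread('pics/scene.png')[140:260,290:490];b=cv2.imread('pics/top.png')[130:270,190:350]
cv2.imwrite('pics/c1.png',np.vstack([cv2.resize(a,(500,300),interpolation=3)[:, :], cv2.resize(b[:84],(500,262),interpolation=3)]))
cv2.imwrite('pics/c1.png',np.hstack([cv2.resize(a,(440,264),interpolation=3), np.pad(cv2.resize(b,(301,264),interpolation=3),((0,0),(0,0),(0,0)))]))
```

```text
(no output)
```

View pics/c1.png

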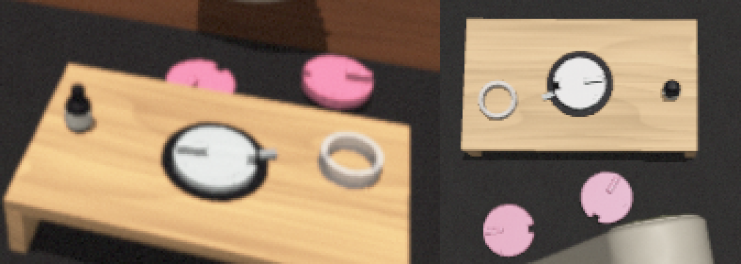

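>>> {"api": "move_arm", "payload": {"angular": [[0, 0, 0], [0, 0, 0], [0, 0, 0], [0, 0, 0], [0, 0, 0]], "translation": [[0.5, 0.8, 0.6], [0.6, 0.9, 0.6], [0.6, 0.9, 0.5], [0.6, 0.9, 0.5], [0.6, 0.9, 0.4]], "fingers": [0, 0, 0, 0, 0], "grip_force": 40}}

```text
clock: 1.6
eef_pos: [0.2651, -0.414, 0.3213]
eef_rot: [3.102, 0.49, 0.001]
contact_force: [0.1, -0.4, -0.2]
grip_width: 0.146
```

>>> {"api": "move_arm", "payload": {"angular": [[0, 0, 0], [0, 0, 0], [0, 0, 0], [0, 0, 0], [0, 0, 0]], "translation": [[0.6, 0.9, 0], [0.6, 0.9, 0], [0.6, 0.9, 0], [0.6, 0.9, 0], [0.6, 0.9, 0]], "fingers": [0, 0, 0, 0, 0]}}

```text
clock: 2.1
eef_pos: [0.355, -0.2788, 0.3205]
eef_rot: [3.102, 0.491, 0.001]
contact_force: [-0.1, -1.4, -0.3]
grip_width: -0.002
```

>>> {"api": "move_arm", "payload": {"angular": [[0, 0, 0], [0, 0, 0], [0, 0, 0], [0, 0, 0], [0, 0, 0]], "translation": [[0.6, 0.9, 0], [0.6, 0.9, 0], [0.6, 0.9, 0], [0.6, 0.9, 0], [0.6, 0.9, 0]], "fingers": [0, 0, 0, 0, 0]}}

```text
clock: 2.6
eef_pos: [0.4451, -0.1437, 0.3205]
eef_rot: [3.103, 0.491, 0.001]
contact_force: [0.9, -1.0, -0.1]
grip_width: 0.008
```

Run:
```python
from h import *
st=manip.state();p=manip.get_image('wrist');cv2.imwrite('pics/w1.png',p['color'])
print(st['clock'],st['eef_pos'],st['eef_rot'],st['qpos'].round(2));print(np.round(p['T_tool_cam'],3))
print(proj(p,[.56,.03,.1],st),R.from_rotvec(st['eef_rot']).as_matrix().round(2))
```

```text
2.6 [ 0.4450722  -0.14374228  0.32052385] [3.10252317e+00 4.90838209e-01 6.50725275e-04] [-0.48  0.09 -0.04  1.44 -0.    2.34]
[[-0.001 -0.951 -0.308  0.079]
 [ 1.    -0.001 -0.     0.001]
 [-0.    -0.308  0.951 -0.132]
 [ 0.     0.     0.     1.   ]]
[[198.34132679  20.98993328]] [[ 0.95  0.31  0.  ]
 [ 0.31 -0.95 -0.  ]
 [ 0.    0.   -1.  ]]
```

>>> {"api": "move_arm", "payload": {"angular": [[0, 0, 0], [0, 0, 0], [0, 0, 0], [0, 0, 0], [0, 0, 0]], "translation": [[0.9, 1, 0], [0.9, 1, 0], [0.9, 1, -0.2], [0.9, 1, -0.4], [0.9, 1, -0.4]], "fingers": [0, 0, 0, 0, 0]}}

```text
clock: 3.15
eef_pos: [0.5806, 0.0062, 0.2903]
eef_rot: [3.102, 0.491, 0.002]
contact_force: [0.9, -0.3, -0.2]
grip_width: -0.0
```

>>> {"api": "move_arm", "payload": {"angular": [[0, 0, 0], [0, 0, 0]], "translation": [[0, 1, 0], [0, 0, 0]], "fingers": [0, 0]}}

```text
clock: 3.35
eef_pos: [0.5795, 0.0382, 0.2892]
eef_rot: [-3.101, -0.498, 0.003]
contact_force: [-0.8, -0.1, 0.0]
grip_width: -0.001
```

Run:
```python
from h import *
st=manip.state();p=manip.get_image('wrist');cv2.imwrite('pics/w1.png',p['color'])
print(st['clock'],st['eef_pos'],st['eef_rot'],st['qpos'].round(2))
for t in ['cap','cap_notch','cap_rib','cap_top','outlet','tape','ink','outlet_pin']:
    for q in manip.spot_in(p,t): print(t,np.round(q['at'],4),round(q['confidence'],2),proj(p,q['at'],st).round())
for t in ['cap','outlet']:
    for q in manip.masks_of(p,t)[:1]:
        m=q['region'].astype(np.uint8);c=max(cv2.findContours(m,0,2)[0],key=cv2.contourArea);print(t,m.sum(),cv2.fitEllipse(c))
        z=.104 if t=='cap' else .094
        X=onplane(p,c.reshape(-1,2),z,st);print(cv2.minEnclosingCircle(X[:,:2].astype(np.float32)))
```

```text
3.35 [0.57945944 0.03818027 0.28923153] [-3.10061318e+00 -4.97531576e-01  2.87055993e-03] [-0.07  0.32  0.17  1.42  0.    2.75]
cap [0.5646 0.0312 0.1005] 0.87 [[322. 190.]]
cap [0.3173 0.1657 0.0321] 0.67 [[192. 294.]]
cap [ 0.3298 -0.042   0.0298] 0.53 [[319. 321.]]
cap_notch [0.315  0.1661 0.0315] 0.72 [[192. 295.]]
cap_notch [ 0.4273 -0.5626  0.0199] 0.59 [[613. 346.]]
cap_notch [ 0.3331 -0.0444  0.0306] 0.46 [[321. 320.]]
cap_rib [0.5681 0.0323 0.0983] 0.7 [[322. 186.]]
cap_rib [0.317  0.1671 0.0319] 0.57 [[191. 294.]]
cap_top [0.5653 0.0319 0.1049] 0.78 [[322. 190.]]
cap_top [0.3194 0.1658 0.0281] 0.7 [[193. 292.]]
cap_top [ 0.3288 -0.0436  0.0294] 0.39 [[320. 322.]]
outlet [0.563  0.0363 0.0934] 0.77 [[317. 188.]]
tape [0.5262 0.1735 0.1124] 0.88 [[188. 186.]]
ink [ 0.5524 -0.1275  0.1302] 0.96 [[454. 250.]]
outlet_pin [0.5654 0.0402 0.0927] 0.76 [[315. 185.]]
cap 1838 ((192.11912536621094, 295.08331298828125), (38.78652572631836, 60.35915756225586), 65.84468078613281)
((0.3734546899795532, 0.1428622603416443), 0.04231470078229904)
outlet 3159 ((321.9173889160156, 189.5995635986328), (97.203369140625, 104.44982147216797), 86.46186828613281)
((0.5582890510559082, 0.03471015393733978), 0.06631148606538773)
```

View pics/w1.png

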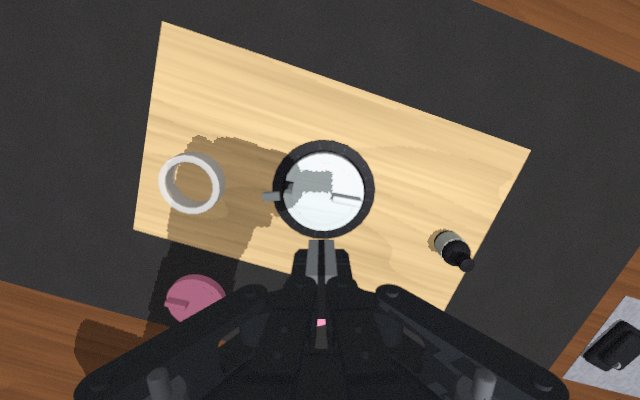

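Run:
```python
import cv2
a=cv2.imread('pics/w1.png')[130:250,250:390];cv2.imwrite('pics/w1c.png',cv2.resize(a,(700,600),interpolation=2))
```

```text
(no output)
```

View pics/w1c.png

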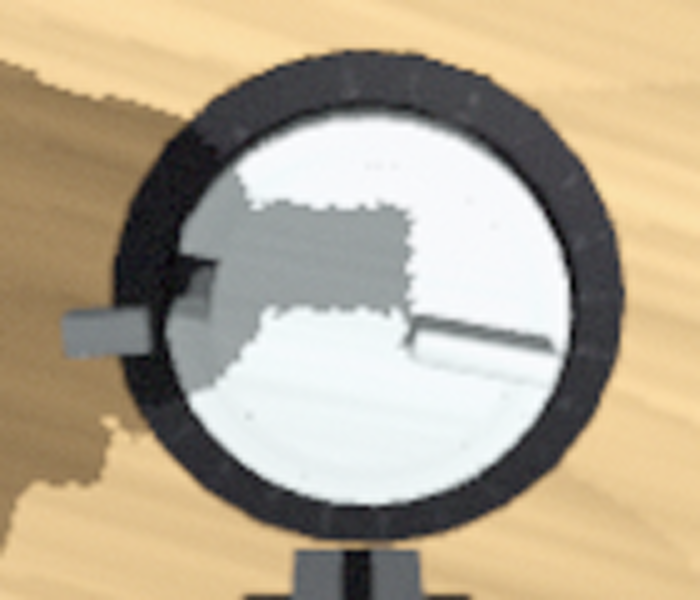

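Run:
```python
from h import *
T=np.eye(4)
st=manip.state();p=manip.get_image('wrist')
g=p['color']
# flange: dark pixels fit -> outer circle ; use cropped pixel readings
def W(cr,z): return onplane(p,np.array(cr)/5+[250,130]-0.4,z,st)
fl=W([(370,50),(623,295),(370,541),(595,180),(560,470),(200,480),(190,125),(113,270)],.094)
A=np.c_[2*fl[:,:2],np.ones(len(fl))];s=np.linalg.lstsq(A,(fl[:,:2]**2).sum(1),rcond=None)[0]
c=s[:2];print('outlet c',c,'r',np.sqrt(s[2]+c@c))
cp=W([(385,112),(572,300),(370,503),(520,440),(500,165),(240,455),(165,330)],.1)
A=np.c_[2*cp[:,:2],np.ones(len(cp))];s=np.linalg.lstsq(A,(cp[:,:2]**2).sum(1),rcond=None)[0]
c2=s[:2];print('cap c',c2,'r',np.sqrt(s[2]+c2@c2))
def rep(n,cr,z):
    X=W(cr,z)[:,:2]-c
    for x in X: print(n,(x*1000).round(1),'r',round(np.hypot(*x)*1000,1),'ang',np.degrees(np.arctan2(x[1],x[0])).round(1))
rep('tab',[(63,335),(150,330),(107,325)],.099)
rep('notch',[(182,258),(217,262),(210,318),(167,315),(198,287)],.1)
rep('ribtop +x edge',[(412,328),(553,352)],.114)
rep('ribtop -x edge',[(408,352),(556,385)],.114)
rep('rib base +x',[(415,315),(530,335)],.1)
```

```text
outlet c [0.56094659 0.02390589] r 0.06010156633197793
cap c [0.56120735 0.02442508] r 0.04679144843446899
tab [-26.1  66.6] r 71.6 ang 111.4
tab [-18.7  47.7] r 51.2 ang 111.4
tab [-20.6  57.5] r 61.1 ang 109.7
notch [ 0.5 45.3] r 45.3 ang 89.4
notch [ 2.  37.4] r 37.5 ang 86.9
notch [-11.3  35.2] r 37.0 ang 107.8
notch [-13.7  44.9] r 46.9 ang 106.9
notch [-5.  39.9] r 40.2 ang 97.1
ribtop +x edge [ 4.7 -8. ] r 9.3 ang -59.4
ribtop +x edge [  9.  -39.6] r 40.6 ang -77.2
ribtop -x edge [-0.9 -8.9] r 9.0 ang -95.5
ribtop -x edge [  1.9 -42.9] r 43.0 ang -87.4
rib base +x [ 3.9 -9.5] r 10.3 ang -67.9
rib base +x [  7.5 -36.4] r 37.2 ang -78.4
```

The aluminium cap sits in the riser outlet (wrist px 322,190). The two pink look-alikes lie on the desk (192,294 and 319,321) and are not meant. In the crop the rib points to about -82° and the notch to about 97°. The tab is at about 111°, so only about 14° remains, not the 40° or more stated. I'll turn the tool and check this from closer.

>>> {"api": "move_arm", "payload": {"angular": [[0, 0, 1], [0, 0, 1], [0, 0, 1], [0, 0, 1], [0, 0, 1]], "translation": [[0, 0, 0], [0, 0, 0], [0, 0, 0], [0, 0, 0], [0, 0, 0]], "fingers": [0, 0, 0, 0, 0]}}

```text
clock: 4.45
eef_pos: [0.5795, 0.0349, 0.2904]
eef_rot: [2.744, 1.53, 0.0]
contact_force: [-0.4, -0.5, -0.1]
grip_width: 0.002
```

>>> {"api": "move_arm", "payload": {"angular": [[0, 0, 1], [0, 0, 1], [0, 0, 1], [0, 0, 1], [0, 0, 1]], "translation": [[-0.3, -0.3, -0.3], [-0.3, -0.3, -0.5], [-0.3, -0.3, -0.5], [-0.3, -0.3, -0.5], [-0.3, -0.2, -0.5]], "fingers": [0, 0, 0, 0, 0]}}

```text
clock: 4.95
eef_pos: [0.5341, -0.0076, 0.2208]
eef_rot: [2.055, 2.376, 0.0]
contact_force: [-0.3, 0.3, 0.4]
grip_width: 0.003
```

>>> {"api": "move_arm", "payload": {"angular": [[0, 0, 0], [0, 0, 0]], "translation": [[0, 0, 0], [0, 0, 0]], "fingers": [0, 0]}}

```text
clock: 5.15
eef_pos: [0.5346, -0.007, 0.2217]
eef_rot: [2.066, 2.367, 0.0]
contact_force: [0.2, 0.7, 0.5]
grip_width: -0.006
```

Run:
```python
from h import *
st=manip.state();p=manip.get_image('wrist');cv2.imwrite('pics/w2.png',p['color'])
M=R.from_rotvec(st['eef_rot']).as_matrix()
print(st['clock'],st['eef_pos'],np.degrees(np.arctan2(M[1,0],M[0,0])),M[2].round(3),st['qpos'].round(2))
c=np.array([.561,.024]);f=lambda r,a,z:[*(c+r*np.array([np.cos(np.radians(a)),np.sin(np.radians(a))])),z]
for n,X in dict(c=f(0,0,.1),tab=f(61,111,.099),notch=f(.041,97.5,.1),rib=f(.031,-82.5,.114)).items(): 
    if n=='tab': X=f(.061,111,.099)
    print(n,proj(p,X,st).round())
```

```text
5.15 [ 0.53459454 -0.0070082   0.22170208] 97.76381219646876 [ 0.  0. -1.] [-0.16  0.24 -0.1   1.23  0.    1.27]
c [[355. 163.]]
tab [[341.  91.]]
notch [[357. 115.]]
rib [[356. 202.]]
```

View pics/w2.png

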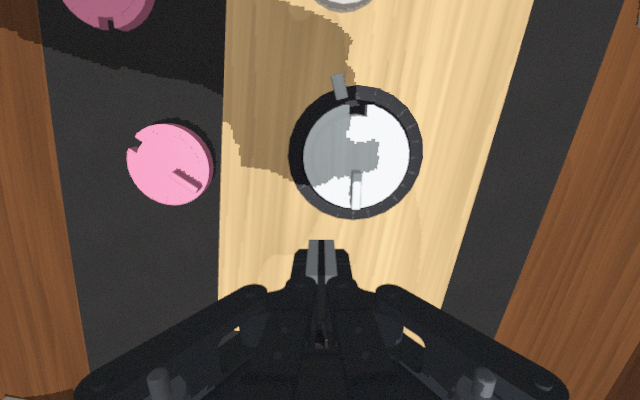

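Run:
```python
import cv2
a=cv2.imread('pics/w2.png')[65:230,280:430];cv2.imwrite('pics/w2c.png',cv2.resize(a,(540,594),interpolation=2))
```

```text
(no output)
```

View pics/w2c.png

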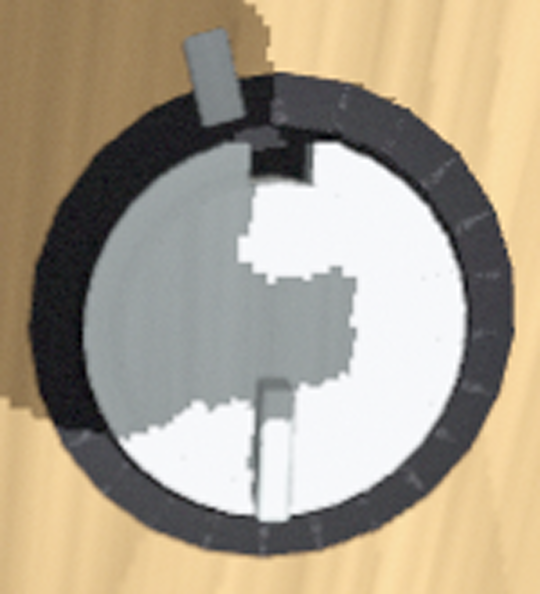

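>>> {"api": "move_arm", "payload": {"angular": [[0, 0, 0], [0, 0, 0], [0, 0, 0], [0, 0, 0], [0, 0, 0]], "translation": [[0, 0.1, -0.9], [0, 0, -0.9], [0, 0, -0.8], [0, 0, -0.6], [0, 0, -0.35]], "fingers": [0, 0, 0, 0, 0]}}

```text
clock: 5.7
eef_pos: [0.5349, -0.0036, 0.1141]
eef_rot: [-2.063, -2.369, -0.0]
contact_force: [-0.1, -0.3, -0.3]
grip_width: -0.001
```

>>> {"api": "move_arm", "payload": {"angular": [[0, 0, 0], [0, 0, 0]], "translation": [[0, 0, 0], [0.1, 0, 0]], "fingers": [0, 0]}}

```text
clock: 5.9
eef_pos: [0.5382, -0.0039, 0.1157]
eef_rot: [2.061, 2.37, 0.001]
contact_force: [1.1, 0.4, 0.7]
grip_width: -0.001
```

Run:
```python
from h import *
st=manip.state();p=manip.get_image('wrist')
print(st['clock'],st['eef_pos'],st['contact_force'])
a=p['color'][:,200:500];cv2.imwrite('pics/w3.png',cv2.resize(a[40:300],(690,598),interpolation=2))
for x in [(.561,.024,.1),(.542,.081,.099),(.5556,.0646,.1),(.565,-.0067,.114)]:print(proj(p,x,st).round())
```

```text
5.9 [ 0.53816041 -0.0038524   0.11573807] [1.08530102 0.36902965 0.68820531]
[[370. 207.]]
[[354.  90.]]
[[375. 129.]]
[[371. 272.]]
```

View pics/w3.png

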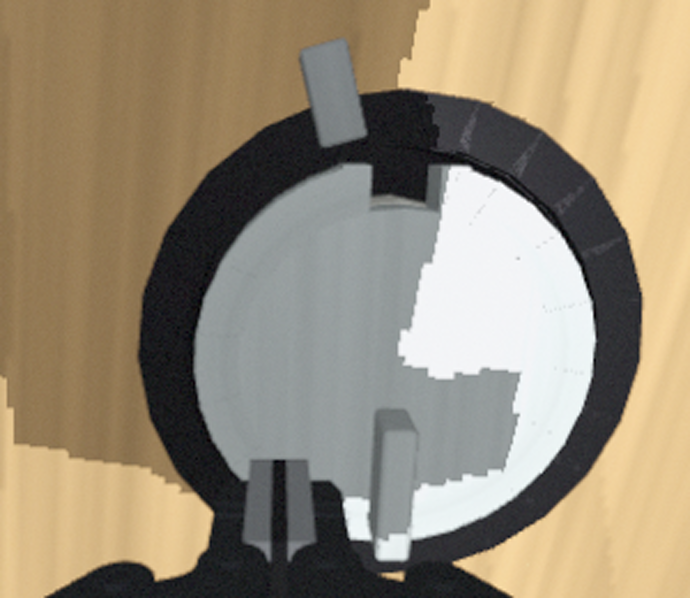

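```bash
cat >> h.py <<'E'
def arc(p,st,r,z,a,c=(.561,.024)):
    X=np.c_[c[0]+r*np.cos(np.radians(a)),c[1]+r*np.sin(np.radians(a)),np.full(len(a),z)]
    uv=proj(p,X,st).astype(np.float32)
    return cv2.remap(cv2.cvtColor(p['color'],6),uv[:,0],uv[:,1],1).ravel()
def runs(m,a):
    d=np.flatnonzero(np.diff(np.r_[0,m.astype(int),0]));return [(a[i],a[j-1]) for i,j in zip(d[::2],d[1::2]) if a[j-1]-a[i]>3]
def meas(cz=.1):
    st=manip.state();p=manip.get_image('wrist');a=np.arange(60,160,.5)
    print(st['clock'],st['eef_pos'].round(4),'F',st['contact_force'].round(1))
    # cap/flange centre from bright-disc edge is checked by radius runs
    for r in (.038,.041,.0435): print('notch',r,[(x,y,(x+y)/2) for x,y in runs(arc(p,st,r,cz,a)<75,a)])
    for r in (.054,.058,.066): print('tab',r,[(x,y,(x+y)/2) for x,y in runs(arc(p,st,r,.099,a)>88,a)])
    return st,p
E
python3 - <<'E'
from h import *
st,p=meas()
W=onplane(p,np.array([(372,165),(430,165),(370,205),(428,207)])/2.3+[200,40],.1,st);print(W.round(4))
W=onplane(p,np.array([(323,45),(343,140)])/2.3+[200,40],.099,st);print(W.round(4))
fl=onplane(p,np.array([(142,330),(641,310),(390,90),(205,150),(575,150),(600,470)])/2.3+[200,40],.094,st)
A=np.c_[2*fl[:,:2],np.ones(len(fl))];s=np.linalg.lstsq(A,(fl[:,:2]**2).sum(1),rcond=None)[0];print(s[:2],np.sqrt(s[2]+s[:2]@s[:2]))
W=onplane(p,np.array([(378,480),(410,480),(415,430),(378,430)])/2.3+[200,40],.114,st);print('rib',W.round(4))
for z in (.104,.11):print('finger',onplane(p,np.array([(248,461),(306,461),(315,545),(245,545)])/2.3+[200,40],z,st).round(4))
E
```

```text
5.95 [ 0.5392 -0.0041  0.1161] F [ 0.5 -0.9  0.4]
notch 0.038 []
notch 0.041 []
notch 0.0435 [(np.float64(91.5), np.float64(106.0), np.float64(98.75))]
tab 0.054 []
tab 0.058 [(np.float64(107.0), np.float64(116.0), np.float64(111.5))]
tab 0.066 [(np.float64(60.0), np.float64(159.5), np.float64(109.75))]
[[0.5487 0.0716 0.1   ]
 [0.5609 0.0733 0.1   ]
 [0.5497 0.0634 0.1   ]
 [0.5622 0.0647 0.1   ]]
[[0.5348 0.0933 0.099 ]
 [0.5419 0.0757 0.099 ]]
[0.56184369 0.02790596] 0.06157105185273643
rib [[0.5602 0.0056 0.114 ]
 [0.5672 0.0066 0.114 ]
 [0.5659 0.0186 0.114 ]
 [0.5579 0.0176 0.114 ]]
finger [[ 0.5312  0.0014  0.104 ]
 [ 0.5447  0.0032  0.104 ]
 [ 0.5504 -0.0192  0.104 ]
 [ 0.5333 -0.0215  0.104 ]]
finger [[ 0.531   0.0044  0.11  ]
 [ 0.544   0.0062  0.11  ]
 [ 0.5495 -0.0153  0.11  ]
 [ 0.533  -0.0176  0.11  ]]
```

>>> {"api": "move_arm", "payload": {"angular": [[0, 0, 0], [0, 0, 0], [0, 0, 0.5], [0, 0, 0.6], [0, 0, 0]], "translation": [[0.2, 0, 0], [0.2, 0, 0], [0.1, 0, 0], [0.1, -0.02, 0], [0, 0, 0]], "fingers": [0, 0, 0, 0, 0]}}

```text
clock: 6.5
eef_pos: [0.5564, -0.0049, 0.1152]
eef_rot: [1.873, 2.521, 0.0]
contact_force: [-0.6, -0.8, 1.4]
grip_width: 0.006
```

```bash
sed -i 's/c=(.561,.024)):/c=(.562,.0275)):/' h.py
python3 - <<'E'
from h import *
st,p=meas();a=p['color'][:,200:500];cv2.imwrite('pics/w4.png',cv2.resize(a[40:300],(690,598),interpolation=2))
E
```

```text
6.5 [ 0.5564 -0.0049  0.1152] F [-0.6 -0.8  1.4]
notch 0.038 []
notch 0.041 [(np.float64(103.5), np.float64(110.5), np.float64(107.0))]
notch 0.0435 [(np.float64(104.0), np.float64(110.0), np.float64(107.0))]
tab 0.054 [(np.float64(108.5), np.float64(118.5), np.float64(113.5))]
tab 0.058 [(np.float64(109.0), np.float64(118.0), np.float64(113.5))]
tab 0.066 [(np.float64(60.0), np.float64(159.5), np.float64(109.75))]
```

View pics/w4.png

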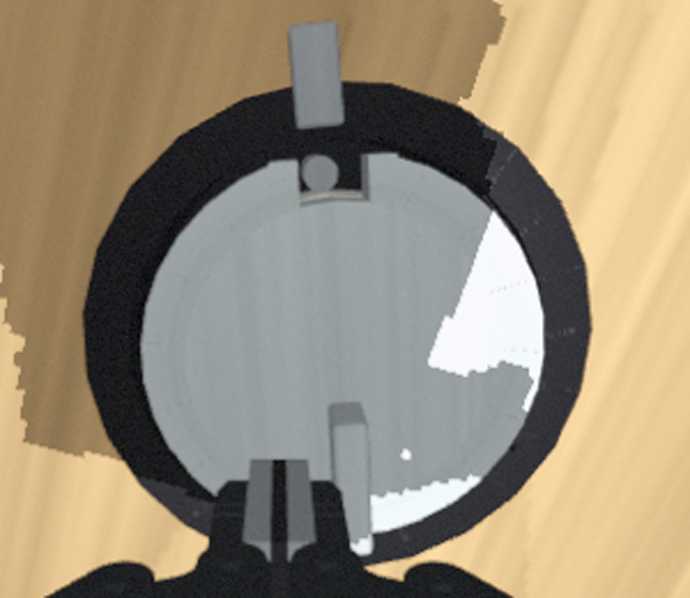

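The pin now shows in the notch, at crop (320,172). The notch centre is at about (333,172), so it is about 3 mm short and needs a little more push.

>>> {"api": "move_arm", "payload": {"angular": [[0, 0, 0.25], [0, 0, 0.25], [0, 0, 0]], "translation": [[0.04, -0.01, 0], [0.04, -0.01, 0], [0, 0, 0]], "fingers": [0, 0, 0]}}

```text
clock: 6.85
eef_pos: [0.558, -0.0052, 0.115]
eef_rot: [1.786, 2.584, 0.0]
contact_force: [-0.4, -0.5, 2.2]
grip_width: -0.003
```

Run:
```python
from h import *
st,p=meas();a=p['color'][:,200:500];cv2.imwrite('pics/w5.png',cv2.resize(a[40:300],(690,598),interpolation=2))
```

```text
6.85 [ 0.558  -0.0052  0.115 ] F [-0.4 -0.5  2.2]
notch 0.038 []
notch 0.041 [(np.float64(106.0), np.float64(111.0), np.float64(108.5)), (np.float64(120.0), np.float64(124.0), np.float64(122.0))]
notch 0.0435 [(np.float64(106.5), np.float64(110.0), np.float64(108.25))]
tab 0.054 [(np.float64(109.0), np.float64(118.5), np.float64(113.75))]
tab 0.058 [(np.float64(109.0), np.float64(118.0), np.float64(113.5))]
tab 0.066 [(np.float64(60.0), np.float64(159.5), np.float64(109.75))]
```

View pics/w5.png

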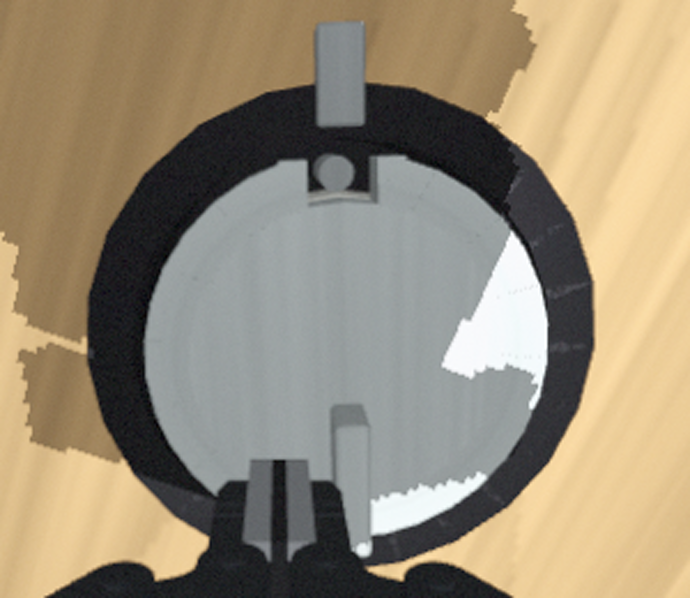

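Allowing for parallax, because the pin lies 15 mm lower, the notch (crop 339) and pin (crop 334, corrected to about 340) line up. Next I back off, lift and go over the press point.

>>> {"api": "move_arm", "payload": {"angular": [[0, 0, 0], [0, 0, 0], [0, 0, 0], [0, 0, 0], [0, 0, 0]], "translation": [[-0.3, 0, 0], [0, 0, 1], [0, 0.7, 0], [0.2, 0.8, 0], [0, 0, 0]], "fingers": [0, 0, 0, 0, 0]}}

```text
clock: 7.4
eef_pos: [0.5548, 0.0419, 0.1451]
eef_rot: [1.782, 2.587, 0.002]
contact_force: [-0.6, 0.2, 1.1]
grip_width: -0.003
```

Run:
```python
from h import *
st,p=meas();print(p['T_tool_cam'][:3,3] if hasattr(p['T_tool_cam'],'shape') else '');a=p['color'];cv2.imwrite('pics/w6.png',cv2.resize(a[100:340,160:480],(800,600),interpolation=2))
```

```text
7.4 [0.5548 0.0419 0.1451] F [-0.6  0.2  1.1]
notch 0.038 []
notch 0.041 []
notch 0.0435 []
tab 0.054 [(np.float64(109.0), np.float64(118.5), np.float64(113.75))]
tab 0.058 [(np.float64(109.0), np.float64(118.0), np.float64(113.5))]
tab 0.066 [(np.float64(60.0), np.float64(159.5), np.float64(109.75))]
[ 0.07806836 -0.00045471 -0.13186204]
```

View pics/w6.png

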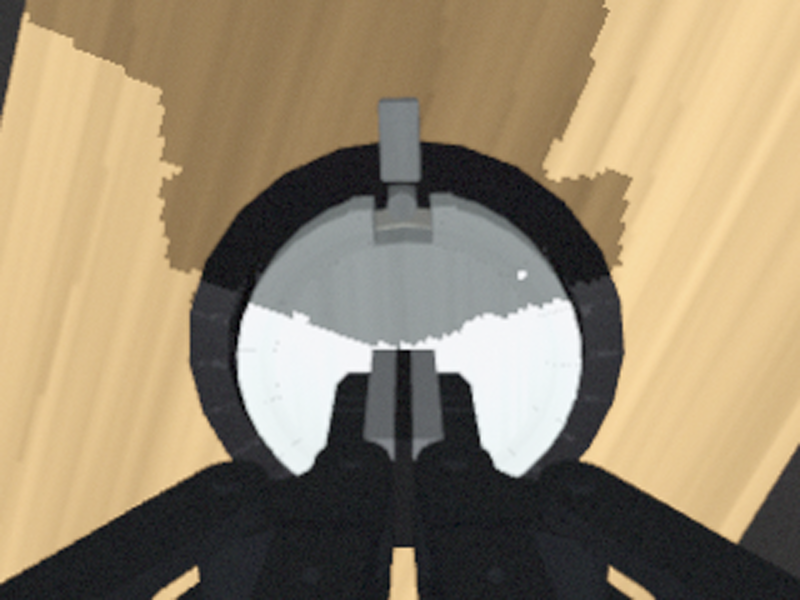

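The notch (374–432), pin (about 402) and tab (about 399) now line up. Next I press down.

>>> {"api": "move_arm", "payload": {"angular": [[0, 0, 0], [0, 0, 0], [0, 0, 0], [0, 0, 0], [0, 0, 0]], "translation": [[0, 0, -0.5], [0, 0, -0.4], [0, 0, -0.15], [0, 0, -0.05], [0, 0, 0]], "fingers": [0, 0, 0, 0, 0]}}

```text
clock: 7.95
eef_pos: [0.5547, 0.0395, 0.1117]
eef_rot: [-1.785, -2.585, 0.0]
contact_force: [0.4, 0.1, 0.2]
grip_width: -0.001
```

>>> {"api": "move_arm", "payload": {"angular": [[0, 0, 0], [0, 0, 0], [0, 0, 0]], "translation": [[0, 0, -0.05], [0, 0, -0.04], [0, 0, 0]], "fingers": [0, 0, 0]}}

```text
clock: 8.25
eef_pos: [0.5554, 0.0396, 0.1095]
eef_rot: [1.784, 2.584, 0.001]
contact_force: [1.5, -1.7, 1.8]
grip_width: -0.0
```

>>> {"api": "move_arm", "payload": {"angular": [[0, 0, 0], [0, 0, 0], [0, 0, 0], [0, 0, 0]], "translation": [[0, 0, -0.05], [0, 0, -0.05], [0, 0, 0], [0, 0, 0]], "fingers": [0, 0, 0, 0]}}

```text
clock: 8.65
eef_pos: [0.5551, 0.0399, 0.1061]
eef_rot: [1.784, 2.585, 0.001]
contact_force: [1.2, -0.5, 1.5]
grip_width: -0.0
```

>>> {"api": "move_arm", "payload": {"angular": [[0, 0, 0], [0, 0, 0], [0, 0, 0], [0, 0, 0]], "translation": [[0, 0, -0.04], [0, 0, -0.04], [0, 0, 0], [0, 0, 0]], "fingers": [0, 0, 0, 0]}}

```text
clock: 9.05
eef_pos: [0.5551, 0.0399, 0.1051]
eef_rot: [1.784, 2.585, 0.001]
contact_force: [-2.6, -0.9, 11.1]
grip_width: 0.001
```

>>> {"api": "move_arm", "payload": {"angular": [[0, 0, 0], [0, 0, 0], [0, 0, 0]], "translation": [[0, 0, -0.02], [0, 0, 0], [0, 0, 0]], "fingers": [0, 0, 0]}}

```text
clock: 9.35
eef_pos: [0.5552, 0.0399, 0.1051]
eef_rot: [1.783, 2.584, 0.002]
contact_force: [-3.4, -0.5, 14.1]
grip_width: 0.003
```

>>> {"api": "move_arm", "payload": {"angular": [[0, 0, 0], [0, 0, 0], [0, 0, 0], [0, 0, 0], [0, 0, 0]], "translation": [[0, 0, 0.3], [0, 0, 0.7], [0, -0.4, 0.8], [0, -0.8, 0.3], [0, 0, 0]], "fingers": [0, 0, 0, 0, 0]}}

```text
clock: 9.85
eef_pos: [0.5558, 0.0021, 0.1677]
eef_rot: [1.786, 2.582, 0.001]
contact_force: [-0.1, 0.0, -1.2]
grip_width: -0.001
```

Run:
```python
from h import *
st,p=meas(.094);cv2.imwrite('pics/w7.png',cv2.resize(p['color'][40:280,160:480],(800,600),interpolation=2))
s=manip.get_image('scene')
for t in ['tape','ink','mouse']:
    for q in manip.spot_in(s,t)[:1]: print(t,np.round(q['at'],3),q['confidence'])
```

```text
9.85 [0.5558 0.0021 0.1677] F [-0.1  0.  -1.2]
notch 0.038 []
notch 0.041 [(np.float64(105.5), np.float64(109.5), np.float64(107.5)), (np.float64(120.0), np.float64(123.5), np.float64(121.75))]
notch 0.0435 []
tab 0.054 [(np.float64(108.5), np.float64(118.5), np.float64(113.5))]
tab 0.058 [(np.float64(109.0), np.float64(118.0), np.float64(113.5))]
tab 0.066 [(np.float64(60.0), np.float64(159.5), np.float64(109.75))]
tape [0.534 0.174 0.112] 0.92
ink [ 0.554 -0.136  0.122] 0.77
mouse [ 0.435 -0.568  0.029] 0.63
```

View pics/w7.png

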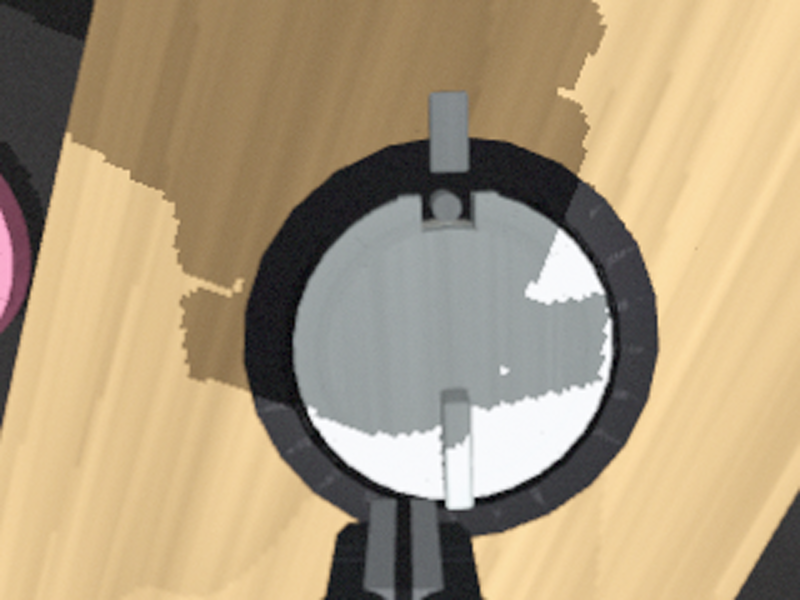

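```bash
python3 -c "
from plant import manip
print(manip.hand_in())"
```

```text
the job is handed in; nothing more can be done
None
```

I turned the aluminium cap by pushing its rib until the notch was over the pin, then pressed it home with the closed fingertips. The job is handed in; the robot reports no verdict.

**Last checks:**
- **Alignment:** after pressing, the last wrist picture shows the pin in the notch, in line with the tab.
- **Height:** pressing stopped firmly at about 14 N with the fingertip at about z = 0.094, which is the home height. The cap-to-flange size ratio in the picture is 0.775. Flush would give 0.767 and still raised about 0.79, so this also points to home.
- **Tilt:** I did not measure it directly; the cap looks level in the picture.
- **Bystanders:** in the scene camera, the tape roll, ink bottle and mouse are all within about 4 mm of where they started.
- **Robot:** the gripper is lifted clear of everything, and the job took about 10 s.

**What disagreed:**
- **Starting angle:** the task says the cap starts at least 40° off. I measured only about 13–14°, consistently from two wrist views. I worked from the measurement, and seeing the pin appear in the notch confirmed it.
- **Camera position:** two wrist-camera estimates of the outlet centre differed by about 4 mm in y. I did the final alignment by looking at the notch and pin directly.

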